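Pressurise a hand-pumped laboratory filter

TASK

Put the hand-pumped pressure filter under pressure: gently push the red vent lever on top of the filter holder round to its closed stop, then press the blue pump knob down and let it spring back, again and again, until the indicator pin stands fully out with its whole green band showing. Raise the pin by pumping only, without touching it. Leave the glassware, bottles and other loose things where they stand, and finish with the knob let go and back up.

Things in the scene. Friction and masses are not known exactly. Their poses are not given: they have to be found in the camera images.
- filter_unit: the hand-pumped pressure filter on its white base plate, 150 x 290 x 14 mm, screwed to the bench. Origin: centre of the plate's underside; x away from its front edge, y along its length. In this frame: pump at (0, -90) mm, indicator block 44 x 36 mm at (0, -15), steel filter holder (lid 92 mm across, 160 mm high) at (0, 78)
- plunger (a joint): travel of the pump plunger in m: 0 = fully up, where its return spring lifts it when let go; 0.025 = fully down on its stop. About 4 N starts it, about 15 N holds it fully down
- knob_top (a point): centre of the top of the blue mushroom knob (76 mm across, 26 mm high, nearly flat over the middle 60 mm); moves with the plunger: 188 mm above the bench when up, 163 mm when down. Nothing else within 100 mm of its axis is higher than 150 mm
- vent (a joint): angle of the vent tap in rad: 0 = closed, at its stop, lever along the unit's +y, away from the pump; 1.571 = fully open, lever towards the unit's front (-x). It starts open, at 0.95 or more. Closing is clockwise seen from above. About 1.5 N at the lever's end turns it; it stays where left. While it is open the pump builds no pressure and the pin does not rise
- vent_hinge (a point): point on the vertical turning axis of the vent lever, on top of the filter holder, at the middle of the lever's height (183 mm above the bench)
- vent_tip (a point): middle of the free end of the red vent lever, 60 mm from its axis. The lever is a level bar 12 mm wide and 12 mm high (177 to 189 mm above the bench), from 4 to 60 mm out; the lid's top below it is 160 mm above the bench
- vent_lever: the red vent lever itself; origin on its turning axis, y along the lever
- pin (a joint): how far the indicator pin has risen, in m: 0 = in, 0.024 = fully out on its stop. It starts at 0 to 4 mm. With the vent closed a full downstroke of the plunger raises it by about 3 mm, a shorter one by less in proportion; it stays up while the plunger returns. Once it is fully out a relief valve opens: more strokes do no harm
- pin_top (a point): top of the indicator pin, 75 mm from the pump's axis: 111 mm above the bench when in, 135 mm when fully out
- indicator: the indicator pin, 16 mm across, rising from a dark steel collar 26 mm across (top 107 mm above the bench): when in only 4 mm of its orange head shows; when fully out the 10 mm green band at its foot wholly shows below the orange
- beaker: small open glass beaker, 42 mm across, 44 mm high, standing on the base plate under the filter holder's outlet, between its three legs; loose, to be left where it stands. Origin: centre of its underside
- red_cap_bottle: white plastic dropper bottle with pointed red cap, 52 mm across, 147 mm high; loose, to be left where it stands. Origin: centre of its underside
- amber_bottle: brown glass reagent bottle with black cap, 68 mm across, 150 mm high; loose, to be left where it stands. Origin: centre of its underside
- sample_bottle: clear sample bottle with blue cap, 58 mm across, 128 mm high; loose, to be left where it stands. Origin: centre of its underside
- pipette_bulb: dark red rubber pipette bulb standing on its base, 54 mm across, 66 mm high; loose, to be left where it stands. Origin: centre of its underside
- petri_dish: closed glass dish, 90 mm across, 14 mm high; loose, to be left where it stands. Origin: centre of its underside
- tweezers: steel tweezers lying flat, 127 mm long, 8 mm high; loose, to be left where it stands. Origin: centre of its underside

How it is judged:
On the way, in this order (a step that is already met when the one before it is completed fails the run):
1. the vent lever has been pushed to its closed stop (value of joint vent below 0.16 rad), for 0.2 s.
2. pumping has raised the indicator pin fully out (value of joint pin above 0.0215 m), for 0.2 s.
At the end, for the whole second after the job is handed in: The vent lever is closed (within 9 degrees of its stop), the indicator pin is fully out (at least 21.5 of its 24 mm), and the plunger is back up (within 3 mm), through the last second (value of joint vent below 0.16 rad and value of joint pin above 0.0215 m and value of joint plunger below 0.003 m); the robot touches nothing.
It fails at once if the indicator pin was touched by the robot (contact force between any of the fingers, the arm and indicator above 0.5 N).
It fails at once if the vent lever was clamped or forced with more than 40 N (contact force between any of the fingers, the arm and vent_lever above 40 N).
It fails at once if a loose thing was pushed, lifted or carried by more than 15 mm (distance of any of beaker, red_cap_bottle, amber_bottle, sample_bottle, pipette_bulb, petri_dish, tweezers from where it was at the start of the episode above 0.015 m).
It also fails if it takes over 54 s, if anything falls off the work surface, if the arm or the gripper's body presses on something with over 40 N, if the wrist force passes 120 N, or if a joint passes its speed limit or range.

ROBOT

A 6-joint arm with a two-finger parallel gripper is mounted at the origin on the work surface. World frame = base frame: x ahead of the robot, y to its left, z up, the work surface at z = 0. Lengths are in m, angles in rad, forces in N, time in s.
With the tool pointing down it reaches from about 0.425 to 0.95 m from the base axis. Payload 3.5 kg.
Tool frame: the origin (TCP) lies between the finger pads; the fingertips stand 14 mm ahead of it and the grasp point (between the pads) lies 5 mm behind it (r.tip_reach is the distance from the TCP to the fingertips, in m); z points along the fingers, y is the line along which they close (so a half turn about z gives the same grasp; the last joint's range is limited). The gripper opens to 85 mm and grips with 20 to 120 N. Pads are 22 mm wide; open, the fingers measure 114 mm over their backs; the gripper's body (76 mm by 85 mm) begins 54 mm behind the grasp point. The pads swing forward as they close: fully open they stand 13 mm farther back than shut.
Start: joints at [1.152, 0.286, 1.577, -0, 1.279, -0.15], TCP at [0.179, 0.651, 0.245] pointing down, gripper open.
Joint ranges: [-2.77, 2.77], [-0.9, 2.22], [0.21, 2.48], [-1.53, 4.67], [0.24, 2.81], [-2.84, 2.84]. Speed limits (rad/s): [2.79, 2.79, 3.14, 3.14, 3.14, 3.14].

INTERFACE

Orientations are given as a unit quaternion [w, x, y, z].
In Python, from bench import r gives the robot as it stands.
- The arm moves only by the shell command python3 -m inch 'ROWS' [FORCE]. ROWS is JSON, a list that holds one entry, the list of rows, each a list of 7 numbers: the shift along the tool's x, y, z in mm, then the turn, a rotation vector about the tool's x, y, z in rad, then the opening, from -1 (shut) to 1 (fully open), so that 0 is half open. In form: [[[tx, ty, tz, ax, ay, az, jaw], ...]]. A call has 1 to 20 rows; each row is the pose to reach, as a shift and turn from the pose commanded when the call began, along the tool's axes at that moment; what a row does not reach only later rows make up. A row lasts 1/8 s, in which the tool goes at most 62.5 mm and 10.7 degrees, less where a joint would pass 70% of its speed; a pose out of reach is approached as far as the arm can. A call with a gripper value outside its range is refused whole. The fingers move at their own pace and stop on an object; FORCE is the grip in N (left out, the last holds). Time passes only in rows, so rows that repeat a pose let the fingers close. It gives the time, the measured TCP pose, the force, the opening and the grip force at its end, in the units of the state.
- r.read_state(): the state, without advancing time (a new reading comes with each control period).
- r.capture(name): name is "scene" or "top" or "wrist"; returns (picture, depth): 420x560x3 uint8, red, green, blue; 420x560 float32, m along the optical axis (not along the pixel's ray), 0 where there is no reading.
- r.get_calibration(name): a dict with "vertical_fov" (degrees; the focal length in pixels is half the picture's height over the tangent of half this angle, whatever the lens; pixels are square), "cx", "cy" (the principal point, pixels), "k1" (the pictures are not rectified: a ray, as slopes to the right and down, at radius r is drawn at 1 + k1 r^2 times it, then the intrinsics apply), "R" (3x3) and "t" (3): a world point X has camera coordinates R X + t. Camera axes: x right, y down, z forward; pixel columns grow to the right and rows downward; lengths in m; the calibration is good to about 2 mm. A picture is of the moment at which its call begins: read the wrist's pose just before it. get_calibration takes no time and is no camera call; for the wrist camera it gives the pose at the moment of the call.
- r.finish_job(): hands the job in; it is judged then, once.
The state is a dict: "t": time; "qpos": joint angles; "joint_vel": joint speeds; "joint_efforts": joint torques, N m; "position": TCP position; "tcp_rot": TCP orientation; "wrist_force": force on the tool from outside, world axes, zero at the start; "wrist_torque": the same for the moment, N m; "finger_gap": opening from 0.0 (shut) to 1.0 (fully open); "finger_force": force on a finger pad.
Only numpy, scipy, OpenCV 4.12 (cv2) and the standard library are available. Lean on these libraries where they do the work, as an engineer would, in place of code of your own. Each camera call takes 0.05 s, during which the arm holds its last target. There are 200 camera calls.

## Working session

There is one attempt and no reset: what is moved stays moved. The work goes in short steps, Python scripts to look and compute and a shell command to move; the robot and the scene stay as the last step left them, time stands still between calls to the robot, and variables do not carry over. Pictures are saved under pics/ and viewed, at most 10 in all, crops included, and the job is handed in when it is done.

```bash
mkdir -p pics; cat > h.py <<'E'
import numpy as np, cv2
from bench import r
def pts(name, uv, z):
    "pixels -> world points on plane height z"
    c=r.get_calibration(name); f=210/np.tan(np.radians(c["vertical_fov"])/2)
    uv=np.array(uv,float).reshape(-1,1,2)
    K=np.array([[f,0,c["cx"]],[0,f,c["cy"]],[0,0,1]])
    s=cv2.undistortPoints(uv,K,np.array([c["k1"],0,0,0.]))[:,0]
    R=np.array(c["R"]);t=np.array(c["t"]); o=-R.T@t
    d=np.c_[s,np.ones(len(s))]@R
    return o+d*((z-o[2])/d[:,2])[:,None]
E
python3 - <<'E'
from h import *
for n in("scene","top"):
    p,d=r.capture(n); cv2.imwrite(f"pics/{n}0.png",p[...,::-1]); np.savez(f"pics/{n}0.npz",p=p,d=d)
s=r.read_state(); print(s["t"],s["position"],s["tcp_rot"],r.tip_reach)
E
```

```text
0.1 [0.17900022 0.65025533 0.24405755] [-2.91275936e-04  1.33967609e-01  9.90985124e-01 -1.03879820e-03] 0.014
```

View pics/top0.png

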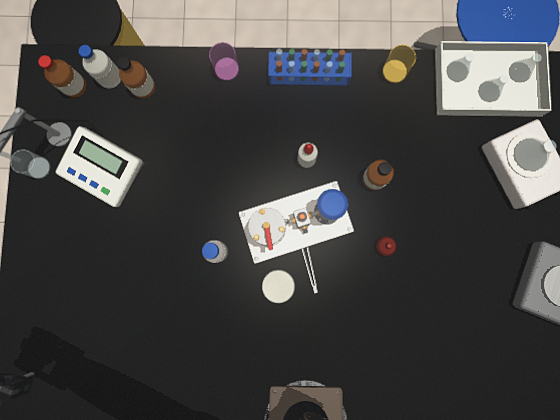

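View pics/scene0.png

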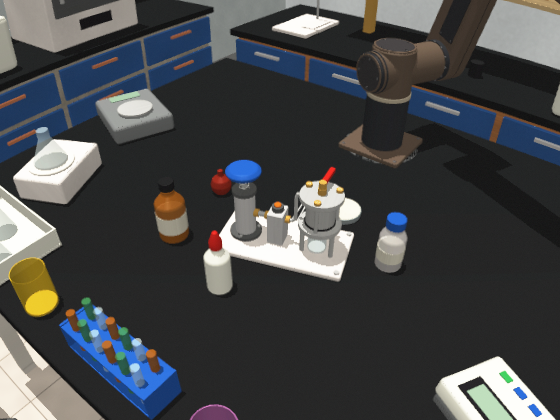

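The top view shows the lever pivot near (266,226) and its tip near (270,249). The knob is at (332,204), and the plate is tilted about 17°. The pump end is on the robot's right and the front faces the robot.

```bash
python3 - <<'E'
from h import *
z=np.load("pics/top0.npz");p=z["p"];d=z["d"]
hsv=cv2.cvtColor(p,cv2.COLOR_RGB2HSV);H,S,V=[hsv[...,i].astype(int) for i in range(3)]
yy,xx=np.mgrid[:420,:560]
def box(a,b,c,e): return (xx>a)&(xx<b)&(yy>c)&(yy<e)
kn=(H>100)&(H<130)&(S>120)&(V>60)&box(305,360,180,230)
(c,rad)=cv2.minEnclosingCircle(np.argwhere(kn)[:,::-1].astype(np.float32))
m=np.argwhere(kn)[:,::-1].mean(0)
print("knob px",c,rad,m,kn.sum())
K=pts("top",[c,m,[c[0]+rad,c[1]]],.178);print(K.round(4), np.linalg.norm(K[2]-K[0]))
red=((H<6)|(H>174))&(S>150)&(V>80)&box(250,285,215,262)
rc=cv2.minAreaRect(np.argwhere(red)[:,::-1].astype(np.float32));print("lever",rc,red.sum())
b=pts("top",cv2.boxPoints(rc),.189);print(b.round(4))
wh=(S<60)&(V>150)&box(230,360,175,268)
wh=cv2.morphologyEx(wh.astype(np.uint8),cv2.MORPH_CLOSE,np.ones((3,3)))
q=cv2.minAreaRect(np.argwhere(wh)[:,::-1].astype(np.float32));print(q)
B=pts("top",cv2.boxPoints(q),.014);print(B.round(4))
print([np.linalg.norm(B[i]-B[i-1]).round(3) for i in range(4)],B.mean(0))
for i,j in [(0,1),(1,2)]: print(np.degrees(np.arctan2(*(B[j]-B[i])[[1,0]])))
C=B.mean(0)[:2]; 
e=[B[(i+1)%4]-B[i] for i in range(4)]
ly=max(e,key=lambda v:(np.linalg.norm(v)>.2)*v[1]);ly=ly[:2]/np.linalg.norm(ly[:2]);lx=np.array([ly[1],-ly[0]])
for n,o in(("pump",(0,-.09)),("ind",(0,-.015)),("hold",(0,.078))): print(n,(C+lx*o[0]+ly*o[1]).round(4))
print("lx",lx,"ly",ly)
# objects near
for n,uv,h in(("amber",(379,172),.15),("redcap",(309,149),.147),("bulb",(389,246),.066),("blue",(210,247),.128),("petri",(278,287),.014)): print(n,pts("top",[uv],h).round(3))
E
```

```text
knob px (332.1666564941406, 203.5) 15.240772247314453 [332.33427362 203.73906911] 709
[[ 0.5623 -0.0507  0.178 ]
 [ 0.5617 -0.0511  0.178 ]
 [ 0.5629 -0.0876  0.178 ]] 0.03690359050596114
lever ((268.43963623046875, 238.01133728027344), (20.947463989257812, 3.8086297512054443), 79.3803482055664) 81
[[0.4994 0.1112 0.189 ]
 [0.5013 0.1023 0.189 ]
 [0.4525 0.0921 0.189 ]
 [0.4507 0.101  0.189 ]]
((298.7210388183594, 231.7351531982422), (75.2770767211914, 104.99494934082031), 72.12130737304688)
[[ 0.556   0.1974  0.014 ]
 [ 0.6509 -0.0799  0.014 ]
 [ 0.4523 -0.1434  0.014 ]
 [ 0.3609  0.1288  0.014 ]]
[np.float64(0.207), np.float64(0.293), np.float64(0.209), np.float64(0.287)] [0.50499248 0.02571285 0.014     ]
-71.1032027255472
-162.27341598607967
pump [ 0.5336 -0.0596]
ind [0.5098 0.0115]
hold [0.4802 0.0997]
lx [0.94796716 0.31836814] ly [-0.31836814  0.94796716]
amber [[ 0.647 -0.17   0.15 ]]
redcap [[0.705 0.005 0.147]]
bulb [[ 0.466 -0.211  0.066]]
blue [[0.454 0.25  0.128]]
petri [[0.353 0.08  0.014]]
```

The white mask caught more than the plate (0.207 m instead of 0.150 m). I'll refit it with cleaning, and locate the lever axis from the lid.

```bash
python3 - <<'E'
from h import *
z=np.load("pics/top0.npz");p=z["p"];d=z["d"]
hsv=cv2.cvtColor(p,cv2.COLOR_RGB2HSV)
wh=cv2.inRange(hsv,(0,0,110),(179,70,255)); wh[:175]=0;wh[268:]=0;wh[:,:230]=0;wh[:,360:]=0
wh=cv2.morphologyEx(wh,cv2.MORPH_OPEN,np.ones((5,5)))
n,l,st,_=cv2.connectedComponentsWithStats(wh);k=1+st[1:,4].argmax()
q=cv2.minAreaRect(np.argwhere(l==k)[:,::-1].astype(np.float32));print(q)
B=pts("top",cv2.boxPoints(q),.014)
B2=pts("top",[(239,211),(340,181),(353,231),(255,263)],.014)
K=np.array([.562,-.051])
for B in(B,B2):
    e=[B[(i+1)%4]-B[i] for i in range(4)];print([np.linalg.norm(v).round(3) for v in e])
    C=B.mean(0)[:2]
    ly=max(e,key=lambda v:(np.linalg.norm(v)>.2)*abs(v[1]));ly=ly*np.sign(ly[1]);ly=ly[:2]/np.linalg.norm(ly[:2]);lx=np.array([ly[1],-ly[0]])
    print(C,"lx",lx,"pump",C-.09*ly,"ind",C-.015*ly,"hold",C+.078*ly,"hold from knob",K+.168*ly)
    h=K+.168*ly; t=np.array([.4516,.0966]); v=t-h; print(np.linalg.norm(v),"vent",np.arctan2(-v@lx,v@ly))
im=cv2.resize(p[170:280,220:370],None,fx=5,fy=5,interpolation=cv2.INTER_CUBIC)
cv2.imwrite("pics/crop.png",im[...,::-1])
E
```

```text
((295.5965270996094, 221.52255249023438), (54.67363357543945, 105.26715087890625), 72.18110656738281)
[np.float64(0.294), np.float64(0.152), np.float64(0.29), np.float64(0.151)]
[0.5326612  0.03452556] lx [0.94643443 0.32289606] pump [ 0.56172184 -0.05065353] ind [0.53750464 0.02032905] hold [0.5074753  0.10834745] hold from knob [0.50775346 0.10800098]
0.05729915966649626 vent 1.4423182933744547
[np.float64(0.294), np.float64(0.144), np.float64(0.284), np.float64(0.15)]
[0.53273442 0.03133427] lx [0.95347427 0.3014744 ] pump [ 0.55986712 -0.05447841] ind [0.53725654 0.01703216] hold [0.50921942 0.10570527] hold from knob [0.5113523  0.10918368]
0.061062971502926666 vent 1.472121978306246
```

View pics/crop.png

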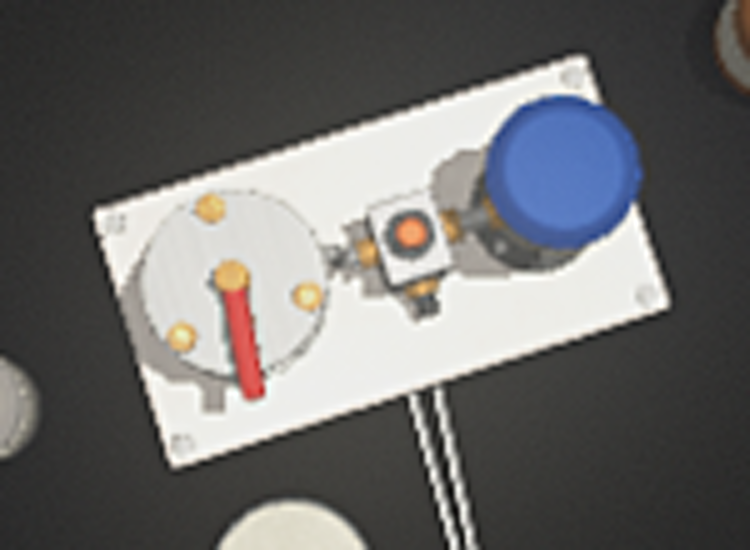

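```bash
cat >> h.py <<'E'
ly=np.array([-.3229,.9464]);lx=np.array([.9464,.3229]);Hg=np.array([.5077,.108]);KN=np.array([.562,-.051])
def P(a,c,rho=.043):
    u=np.cos(a)*ly-np.sin(a)*lx; n=np.sin(a)*ly+np.cos(a)*lx
    return Hg+rho*u-(.006+c+.0145*np.sin(a)+.011*np.cos(a))*n
def tool(target,z=None):
    "target xy(,z) as mm in present tool axes"
    from scipy.spatial.transform import Rotation as Ro
    s=r.read_state();q=s["tcp_rot"];R=Ro.from_quat([*q[1:],q[0]])
    p=s["position"];t=np.array([*target,p[2] if z is None else z])
    return (R.inv().apply(t-p)*1000).round(1)
E
python3 - <<'E'
from h import *
from scipy.spatial.transform import Rotation as Ro
d=np.load("pics/top0.npz")["d"];c=r.get_calibration("top");R=np.array(c["R"]);t=np.array(c["t"]);cz=-R.T@t
print("cam",cz)
for u,v in[(262,212),(281,229),(256,237),(266,225),(269,240),(275,220),(332,204)]:
    w=d[v-2:v+3,u-2:u+3]; print((u,v),(cz[2]-w.min()).round(4), (cz[2]-w.max()).round(4))
s=r.read_state();q=s["tcp_rot"];R0=Ro.from_quat([*q[1:],q[0]])
G=np.c_[np.r_[-lx,0],np.r_[ly,0],[0,0,-1]]
print("turn",(R0.inv()*Ro.from_matrix(G)).as_rotvec(), "start",P(1.45,.014),tool(P(1.45,.014),.225))
p0=P(1.45,.014)
for a,cc in[(1.45,.014),(1.45,0),(1.2,0),(.95,0),(.7,0),(.45,0),(.2,0),(.05,0),(0,0)]:
    e=P(a,cc)-p0; print(a,(1000*np.array([-e@lx,e@ly])).round(1))
E
```

```text
cam [0.4176308  0.05419296 1.28602649]
(262, 212) 0.1642 0.1523
(281, 229) 0.1683 0.1591
(256, 237) 0.1713 0.1619
(266, 225) 0.1909 0.1835
(269, 240) 0.1952 0.1627
(275, 220) 0.1604 0.1516
(332, 204) 0.1851 0.1729
turn [-0.00198362 -0.00092847 -0.59754585] start [0.47300447 0.06417155] [-439.1 -486.9   20. ]
1.45 [0. 0.]
1.45 [-1.7 13.9]
1.2 [ 1.6 24. ]
0.95 [ 2.1 35.6]
0.7 [-1.1 47.9]
0.45 [-8.3 59.3]
0.2 [-19.2  68.5]
0.05 [-27.2  72.3]
0 [-30.   73.3]
```

```bash
python3 -m inch '[[[-40,-44,0,0,0,-0.05,-1],[-80,-89,2,0,0,-0.1,-1],[-120,-133,4,0,0,-0.16,-1],[-160,-177,6,0,0,-0.22,-1],[-200,-222,8,0,0,-0.28,-1],[-240,-266,10,0,0,-0.34,-1],[-280,-310,12,0,0,-0.4,-1],[-320,-355,14,0,0,-0.46,-1],[-360,-399,16,0,0,-0.52,-1],[-400,-444,18,0,0,-0.56,-1],[-439,-487,20,0,0,-0.597,-1],[-439,-487,20,0,0,-0.597,-1],[-439,-487,20,0,0,-0.597,-1]]]'
python3 - <<'E'
from h import *
print(tool(P(1.45,.014),.194)); p,d=r.capture("scene"); cv2.imwrite("pics/s1.png",p[...,::-1]); p,d=r.capture("wrist"); cv2.imwrite("pics/w1.png",p[...,::-1])
E
```

```text
t: 1.72
position: [0.4726, 0.0649, 0.2248]
tcp_rot: [-0.001, -0.163, 0.987, 0.0]
wrist_force: [-1.0, -0.2, -0.1]
finger_gap: -0.003
finger_force: 0.0
[-0.2 -0.9 30.8]
```

View pics/s1.png

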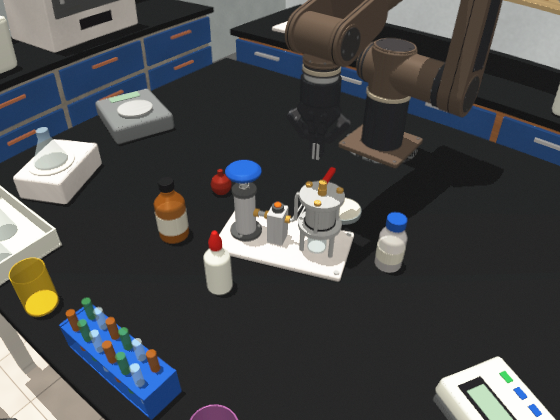

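View pics/w1.png

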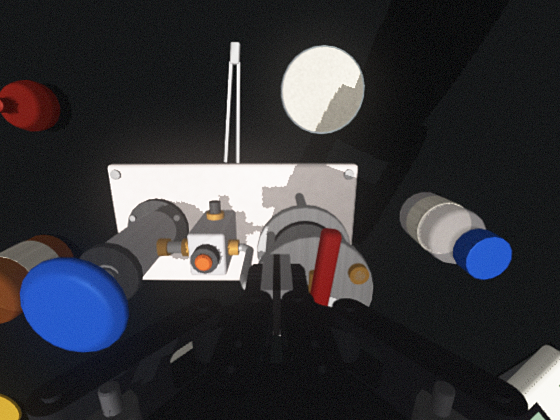

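The closed fingertips (wrist view, about (280,265)) are on the pump side of the red lever (325,270) with clear space between them. I'll lower and sweep.

```bash
python3 -m inch '[[[0,0,16,0,0,0,-1],[0,0,31,0,0,0,-1],[0,0,31,0,0,0,-1],[-1,7,31,0,0,0,-1],[-2,13,31,0,0,0,-1],[0,19,31,0,0,0,-1],[2,24,31,0,0,0,-1],[2,30,31,0,0,0,-1],[2,36,31,0,0,0,-1],[1,42,31,0,0,0,-1],[-1,48,31,0,0,0,-1],[-4,54,31,0,0,0,-1],[-8,59,31,0,0,0,-1],[-13,64,31,0,0,0,-1],[-19,68,31,0,0,0,-1],[-22,70,31,0,0,0,-1],[-25,71,31,0,0,0,-1],[-25,71,31,0,0,0,-1]]]'
python3 - <<'E'
from h import *
print(tool(P(.0,0),.194))
p,d=r.capture("top"); cv2.imwrite("pics/t2.png",cv2.resize(p[170:280,220:370],None,fx=5,fy=5)[...,::-1])
E
```

```text
t: 4.08
position: [0.474, 0.1403, 0.1942]
tcp_rot: [0.0, -0.163, 0.987, 0.0]
wrist_force: [-1.4, -0.8, -0.2]
finger_gap: 0.004
finger_force: 0.3
[-4.5  1.5  0.2]
```

View pics/t2.png

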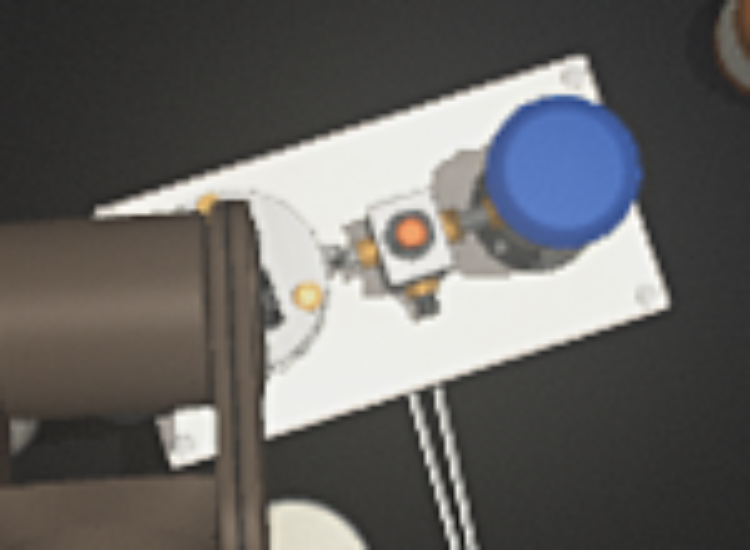

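The arm hides the lever in this view. I'll push on in small steps and watch the force.

```bash
python3 -m inch '[[[-2,1,0,0,0,0,-1],[-4,1,0,0,0,0,-1],[-4,1,0,0,0,0,-1]]]'; python3 -m inch '[[[-1,0,0,0,0,0,-1],[-2,0,0,0,0,0,-1],[-2,0,0,0,0,0,-1]]]'
```

```text
t: 4.5
position: [0.4773, 0.1423, 0.1943]
tcp_rot: [-0.0, -0.163, 0.987, 0.0]
wrist_force: [-1.6, -0.4, -0.1]
finger_gap: -0.001
finger_force: 0.9
t: 4.88
position: [0.4786, 0.1429, 0.1942]
tcp_rot: [-0.001, -0.163, 0.987, 0.0]
wrist_force: [-4.0, -0.6, 2.0]
finger_gap: 0.002
finger_force: 2.5
```

```bash
python3 -m inch '[[[10,0,0,0,0,0,-1],[20,0,-5,0,0,0,-1],[20,0,-45,0,0,0,-1],[10,-40,-45,0,0,0,-1],[5,-90,-45,0,0,0,-1],[-5,-140,-45,0,0,0,-1],[-12,-180,-45,0,0,0,-1],[-16,-210,-40,0,0,0,-1],[-16,-210,-40,0,0,0,-1],[-16,-210,-40,0,0,0,-1]]]'
python3 - <<'E'
from h import *
print(tool(KN,.206))
p,d=r.capture("top"); a=cv2.resize(p[180:290,220:370],None,fx=4,fy=4)
p,d=r.capture("wrist"); 
cv2.imwrite("pics/t3.png",np.vstack([a,np.zeros((0,600,3),np.uint8)])[...,::-1]);cv2.imwrite("pics/w3.png",p[...,::-1])
hsv=cv2.cvtColor(p,cv2.COLOR_RGB2HSV)
red=cv2.inRange(hsv,(0,170,80),(5,255,255))|cv2.inRange(hsv,(174,170,80),(179,255,255))
n,l,st,ce=cv2.connectedComponentsWithStats(red)
for i in range(1,n):
    if st[i,4]>150:
        q=cv2.minAreaRect(np.argwhere(l==i)[:,::-1].astype(np.float32)); b=pts("wrist",cv2.boxPoints(q),.189)[:,:2]
        print(st[i],[(1000*np.array([(x-Hg)@lx,(x-Hg)@ly])).round() for x in b])
E
```

```text
t: 6.12
position: [0.5618, -0.0504, 0.2347]
tcp_rot: [0.0, -0.163, 0.987, 0.0]
wrist_force: [0.7, -0.6, 0.9]
finger_gap: 0.003
finger_force: 0.0
[ 0.  -0.6 28.7]
[ 128   28   53   55 2175] [array([ -96., -247.]), array([-122., -244.]), array([-122., -216.]), array([ -95., -218.])]
[532 232  28  20 433] [array([-9., -2.]), array([-8., 17.]), array([ 5., 21.]), array([5., 2.])]
[270 346  13  18 191] [array([  79., -171.]), array([  79., -162.]), array([  94., -162.]), array([  94., -171.])]
```

View pics/w3.png

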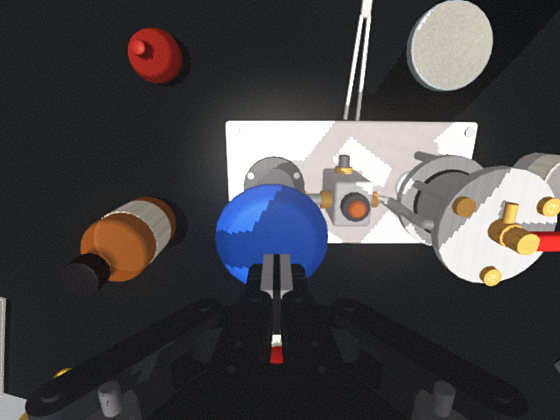

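The wrist view shows the lever pointing right along the plate, so it's closed. The fingertips are over the knob. I'll make the first stroke and check the force.

```bash
python3 -m inch '[[[0,0,25,0,0,0,-1],[0,0,40,0,0,0,-1],[0,0,50,0,0,0,-1],[0,0,56,0,0,0,-1],[0,0,56,0,0,0,-1],[0,0,56,0,0,0,-1]]]'; python3 -m inch '[[[0,0,1,0,0,0,-1],[0,0,1,0,0,0,-1],[0,0,1,0,0,0,-1]]]'
```

```text
t: 6.98
position: [0.562, -0.0499, 0.1812]
tcp_rot: [-0.0, -0.164, 0.986, 0.0]
wrist_force: [-6.6, 1.9, 11.6]
finger_gap: -0.001
finger_force: 5.8
t: 7.35
position: [0.562, -0.0499, 0.1804]
tcp_rot: [-0.0, -0.164, 0.986, 0.0]
wrist_force: [-6.2, 1.6, 12.3]
finger_gap: 0.001
finger_force: 6.0
```

```bash
python3 -m inch '[[[0,0,2,0,0,0,-1],[0,0,4,0,0,0,-1],[0,0,4,0,0,0,-1],[0,0,4,0,0,0,-1]]]'
python3 -m inch '[[[0,0,-20,0,0,0,-1],[0,0,-34,0,0,0,-1],[0,0,-34,0,0,0,-1],[0,0,-34,0,0,0,-1],[0,0,-20,0,0,0,-1],[0,0,-8,0,0,0,-1],[0,0,0,0,0,0,-1],[0,0,0,0,0,0,-1],[0,0,0,0,0,0,-1],[0,0,-20,0,0,0,-1],[0,0,-34,0,0,0,-1],[0,0,-34,0,0,0,-1],[0,0,-34,0,0,0,-1],[0,0,-20,0,0,0,-1],[0,0,-8,0,0,0,-1],[0,0,0,0,0,0,-1],[0,0,0,0,0,0,-1],[0,0,0,0,0,0,-1]]]'
```

```text
t: 7.85
position: [0.562, -0.0499, 0.1768]
tcp_rot: [-0.0, -0.164, 0.986, 0.0]
wrist_force: [-6.5, 1.7, 13.5]
finger_gap: 0.002
finger_force: 6.7
t: 10.1
position: [0.5625, -0.051, 0.1767]
tcp_rot: [-0.0, -0.164, 0.987, -0.0]
wrist_force: [-7.8, 1.8, 19.0]
finger_gap: 0.0
finger_force: 9.4
```

```bash
python3 -m inch '[[[0,0,-20,0,0,0,-1],[0,0,-34,0,0,0,-1],[0,0,-34,0,0,0,-1],[0,0,-34,0,0,0,-1],[0,0,-20,0,0,0,-1],[0,0,-8,0,0,0,-1],[0,0,0,0,0,0,-1],[0,0,0,0,0,0,-1],[0,0,0,0,0,0,-1],[0,0,-20,0,0,0,-1],[0,0,-34,0,0,0,-1],[0,0,-34,0,0,0,-1],[0,0,-34,0,0,0,-1],[0,0,-20,0,0,0,-1],[0,0,-8,0,0,0,-1],[0,0,0,0,0,0,-1],[0,0,0,0,0,0,-1],[0,0,0,0,0,0,-1]]]'
python3 -m inch '[[[0,0,-20,0,0,0,-1],[0,0,-34,0,0,0,-1],[0,0,-34,0,0,0,-1],[0,0,-34,0,0,0,-1],[0,0,-20,0,0,0,-1],[0,0,-8,0,0,0,-1],[0,0,0,0,0,0,-1],[0,0,0,0,0,0,-1],[0,0,0,0,0,0,-1],[0,0,-20,0,0,0,-1],[0,0,-34,0,0,0,-1],[0,0,-34,0,0,0,-1],[0,0,-34,0,0,0,-1],[0,0,-20,0,0,0,-1],[0,0,-8,0,0,0,-1],[0,0,0,0,0,0,-1],[0,0,0,0,0,0,-1],[0,0,0,0,0,0,-1]]]'
python3 - <<'E'
from h import *
p,d=r.capture("scene"); cv2.imwrite("pics/s4.png",cv2.resize(p[140:280,200:370],None,fx=4,fy=4,interpolation=cv2.INTER_CUBIC)[...,::-1])
E
```

```text
t: 12.35
position: [0.5626, -0.051, 0.1768]
tcp_rot: [-0.0, -0.164, 0.987, -0.0]
wrist_force: [-6.5, 1.2, 18.1]
finger_gap: -0.002
finger_force: 9.4
t: 14.6
position: [0.5626, -0.051, 0.1768]
tcp_rot: [-0.0, -0.164, 0.987, -0.0]
wrist_force: [-7.1, 2.1, 19.4]
finger_gap: -0.002
finger_force: 9.4
```

View pics/s4.png

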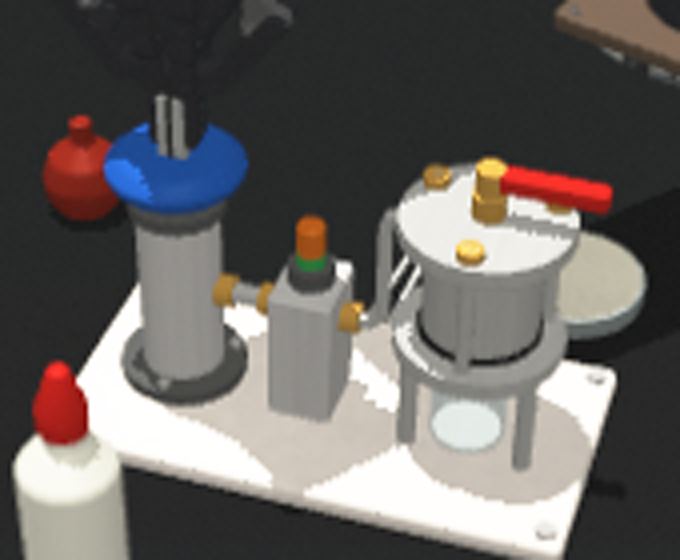

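The pin is well out (orange head at about (311,240)) and the green band is starting to show at (312,264). The lever is closed. I'll add four more strokes; extra ones do no harm.

```bash
python3 -m inch '[[[0,0,-20,0,0,0,-1],[0,0,-34,0,0,0,-1],[0,0,-34,0,0,0,-1],[0,0,-34,0,0,0,-1],[0,0,-20,0,0,0,-1],[0,0,-8,0,0,0,-1],[0,0,0,0,0,0,-1],[0,0,0,0,0,0,-1],[0,0,0,0,0,0,-1],[0,0,-20,0,0,0,-1],[0,0,-34,0,0,0,-1],[0,0,-34,0,0,0,-1],[0,0,-34,0,0,0,-1],[0,0,-20,0,0,0,-1],[0,0,-8,0,0,0,-1],[0,0,0,0,0,0,-1],[0,0,0,0,0,0,-1],[0,0,0,0,0,0,-1]]]'
python3 -m inch '[[[0,0,-20,0,0,0,-1],[0,0,-34,0,0,0,-1],[0,0,-34,0,0,0,-1],[0,0,-34,0,0,0,-1],[0,0,-20,0,0,0,-1],[0,0,-8,0,0,0,-1],[0,0,0,0,0,0,-1],[0,0,0,0,0,0,-1],[0,0,0,0,0,0,-1],[0,0,-20,0,0,0,-1],[0,0,-34,0,0,0,-1],[0,0,-34,0,0,0,-1],[0,0,-34,0,0,0,-1],[0,0,-20,0,0,0,-1],[0,0,-8,0,0,0,-1],[0,0,0,0,0,0,-1],[0,0,0,0,0,0,-1],[0,0,0,0,0,0,-1]]]'
python3 -m inch '[[[0,0,-20,0,0,0,-1],[0,0,-50,0,0,0,-1],[0,0,-80,0,0,0,-1],[0,0,-90,0,0,0,-1],[0,0,-90,0,0,0,-1],[0,0,-90,0,0,0,-1]]]'
python3 - <<'E'
from h import *
p,d=r.capture("scene"); cv2.imwrite("pics/s5.png",cv2.resize(p[140:280,200:370],None,fx=4,fy=4,interpolation=cv2.INTER_CUBIC)[...,::-1])
E
```

```text
t: 16.9
position: [0.5626, -0.051, 0.1767]
tcp_rot: [-0.0, -0.164, 0.987, -0.0]
wrist_force: [-6.8, 1.5, 18.3]
finger_gap: -0.006
finger_force: 9.4
t: 19.15
position: [0.5626, -0.051, 0.1767]
tcp_rot: [-0.0, -0.164, 0.987, -0.0]
wrist_force: [-7.4, 1.5, 19.3]
finger_gap: -0.0
finger_force: 9.4
t: 19.9
position: [0.5613, -0.0506, 0.261]
tcp_rot: [-0.002, -0.163, 0.987, 0.001]
wrist_force: [-0.2, -0.3, -0.0]
finger_gap: -0.003
finger_force: 0.0
```

View pics/s5.png

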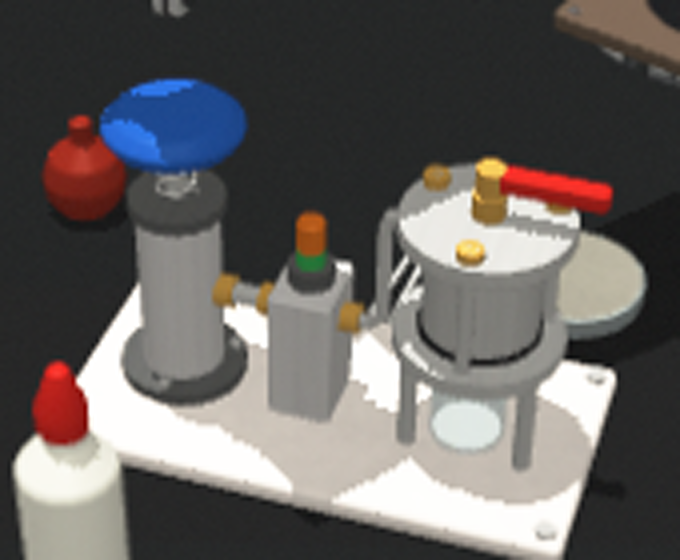

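The pin is fully out with the whole green band visible, and the knob is back up. I'll do a quick numeric check of the lever angle and pin height before handing in.

```bash
python3 - <<'E'
from h import *
for n,(x0,x1,y0,y1) in(("top",(220,290,200,262)),("scene",(318,360,170,200))):
    p,d=r.capture(n);hsv=cv2.cvtColor(p,cv2.COLOR_RGB2HSV)
    m=cv2.inRange(hsv,(0,170,60),(5,255,255))|cv2.inRange(hsv,(174,170,60),(179,255,255))
    k=np.zeros_like(m);k[y0:y1,x0:x1]=m[y0:y1,x0:x1]
    ij=np.argwhere(k)[:,::-1].astype(np.float32)
    w=pts(n,ij,.186)[:,:2]; v=cv2.fitLine(w.astype(np.float32),cv2.DIST_L2,0,.01,.01).ravel()[:2]; v*=np.sign(v@ly)
    print(n,len(ij),"angle",np.arctan2(-v@lx,v@ly),"ly range",((w-Hg)@ly).min(),((w-Hg)@ly).max(),"lx",((w-Hg)@lx).mean())
    if n=="scene":
        o=cv2.inRange(hsv[190:215,265:295],(5,150,80),(20,255,255));g=cv2.inRange(hsv[190:225,265:295],(45,80,40),(85,255,255))
        print("orange rows",np.unique(np.argwhere(o)[:,0])+190,"green rows",np.unique(np.argwhere(g)[:,0])+190)
        c=r.get_calibration(n)
        f=210/np.tan(np.radians(c["vertical_fov"])/2)
        for z in(.107,.117,.131,.135):
            X=np.array([.5375,.0203,z]);q=np.array(c["R"])@X+np.array(c["t"]);s=q[:2]/q[2];s*=1+c["k1"]*(s@s);print(z,c["cx"]+f*s[0],c["cy"]+f*s[1])
E
```

```text
top 22 angle 0.03335889046872745 ly range 0.009514839801493941 0.056891259173233726 lx 0.0007569382642193038
scene 200 angle -0.057386198799073425 ly range 0.004483955266411747 0.05870128341201862 lx 0.0030371915770763284
orange rows [193 194 195 196 197 198 199 200 201 202 203 211 212 213 214] green rows [203 204 205 206 207]
0.107 278.4408546656678 205.13684126321996
0.117 278.4838201915321 201.37235301788786
0.131 278.54490147214574 196.02410266808198
0.135 278.5625551288642 194.47911588369428
```

```bash
python3 -c "
from bench import r
print(r.finish_job())"
```

```text
the job is handed in; nothing more can be done
None
```

The job is handed in. The vent lever is closed (measured within about 0.06 rad of its stop), 11 strokes raised the pin fully out with its green band showing, and the knob is let go and back up. I did not re-measure the loose things, and the hand-in returned no verdict.

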